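Gauge the brass bangles and reject the tight one

ROBOT

A 7-joint arm with a two-finger parallel gripper is mounted at the origin on the work surface. World frame = base frame: x ahead of the robot, y to its left, z up, the work surface at z = 0. Lengths are in m, angles in rad, forces in N, time in s.
With the tool pointing down it reaches from about 0.425 to 0.875 m from the base axis. Payload 4.7 kg.
Tool frame: the origin (TCP) lies at the very end of the fingers, on their centre line; the grasp point (between the pads) lies 19 mm behind it (r.grip_point_offset is the distance from the TCP to the grasp point, in m); x points along the fingers, y is the direction in which the jaws open and shut, and the axes are right-handed (so a half turn about x gives the same grasp; the last joint's range is limited). The gripper opens to 85 mm and grips with 20 to 120 N. Pads are 22 mm wide; open, the fingers measure 114 mm over their backs; the gripper's body (76 mm by 85 mm) begins 54 mm behind the grasp point. The pads swing forward as they close: fully open they stand 13 mm farther back than shut.
Start: joints at [1.349, 0.321, -0.07, 1.45, 0.023, 1.371, -0.057], TCP at [0.152, -0.632, 0.231] pointing down, gripper open.
Joint ranges: [-2.86, 2.86], [-0.3, 2.09], [-1.38, 1.24], [0.06, 2.45], [-1.56, 4.7], [0.09, 2.05], [-2.69, 2.69]. Speed limits (rad/s): [2.57, 2.57, 3.14, 3.14, 3.14, 3.14, 3.14].

INTERFACE

Orientations are given as a 3x3 rotation matrix whose columns are the frame's x, y, z axes.
In Python, from rig import r gives the robot as it stands.
- The arm moves only by the tool apply_moves, never from a script. Its argument "targets" is a list that holds one entry, the list of rows, each a list of 7 numbers: the shift along the tool's x, y, z in units of 30 mm (1.0 is 30 mm), then the turn, a rotation vector about the tool's x, y, z in units of 8 degrees (1.0 is 8 degrees), then the opening, from 0 (shut) to 1 (fully open). A call has exactly 5 rows; each row shifts and turns the commanded pose from where the row before left it, along the tool's axes as they then stand; what a row does not reach is not made up. A row lasts 1/10 s, in which the tool goes at most 50 mm and 8.59 degrees, less where a joint would pass 70% of its speed; a pose out of reach is approached as far as the arm can. A call is refused whole if a number of a shift passes 1 or a number of a turn 1, either way. A call with a gripper value outside its range is refused whole. The fingers move at their own pace and stop on an object; the grip force is fixed at half the most. Time passes only in rows, so rows that do not move let the fingers close, or fill a call up. It gives the time, the measured TCP pose, the force and the opening at its end, in the units of the state.
- r.observe(): the state, without advancing time (a new reading comes with each control period).
- r.read_camera(name): name is "scene" or "top" or "wrist"; returns the picture (480x640x3 uint8, blue, green, red); there is no depth.
- r.camera_params(name): a dict with "K" (3x3 intrinsics, pixels), "origin" and "rotation" of the camera in the world. Camera axes: x right, y down, z forward; pixel columns grow to the right and rows downward; lengths in m; the calibration is good to about 2 mm. A picture is of the moment at which its call begins: read the wrist's pose just before it. camera_params takes no time and is no camera call; for the wrist camera it gives the pose at the moment of the call.
- r.sign_off(): hands the job in, once; it reports no verdict.
Trained networks look in the newest picture that a camera, given by its name, has taken for a name from the list of things; names that differ only in an ending like _2 or _b are one class to them, and where a whole thing is asked for, a point or a joint stands for the part that bears it (a point fixed in the world has none). Each returns a list of dicts, best first, with "conf" (0 to 1); they miss things now and then, are a little off and sometimes report something else, mostly with a low value. They report only what shows in the picture. A call takes as long as a camera call. They do not tell look-alikes from the thing itself.
- r.look_for(camera, name): "position" ([x, y, z] in m, in the coordinates of the camera as it stood for that picture, good to about 4 mm: the middle of the surface that is visible of it).
- r.outline_of(camera, name): "pixels" (480x640 bool, what is visible of it).
The state is a dict: "time_s": time; "joints": joint angles; "joint_vel": joint speeds; "joint_efforts": joint torques, N m; "tool_pos": TCP position; "ee_rot": TCP orientation; "wrist_force": force on the tool from outside, world axes, zero at the start; "wrist_torque": the same for the moment, N m; "width": finger opening in m.
Only numpy, scipy, OpenCV 4.12 (cv2) and the standard library are available. Lean on these libraries where they do the work, as an engineer would, in place of code of your own. Each camera call takes 0.05 s, during which the arm holds its last target. There are 200 camera calls.

TASK

Two brass bangles lie flat on the jeweller's bench, and the go gauge (aluminium plug, green handle) passes through only the one with the wider hole. First lower the go gauge through the bangle that it passes until its foot stands on the bench, and leave it standing upright there; then put the other brass bangle, the one too tight for the gauge, flat in the blue reject tray.

Things in the scene. Friction and masses are not known exactly. Their poses are not given: they have to be found in the camera images.
- go_gauge_handle (a point): Mid-handle of the loose go gauge (about 220 g), standing upright on the bench, z axis up along its axis. Point on the axis, 68 mm above its foot. Green round handle 24 mm in diameter, 40 to 95 mm (the top) above the foot; aluminium plug 50 mm in diameter 12 to 36 mm above the foot, tapering below that to a flat foot of 32 mm. An equal gauge with a red handle is a bystander.
- wide_bangle_mid (a point): Centre of the larger brass bangle, half-way up (11 mm above its underside) on its axis; z axis up along its axis. A loose plain ring lying flat, bore 58 mm, outside 76 mm, height 22 mm, about 120 g: the go gauge's 50 mm plug passes through it down to the bench. A steel-coloured bangle nearby (not listed) is a bystander.
- tight_bangle_mid (a point): Centre of the smaller brass bangle, half-way up (11 mm above its underside) on its axis; z axis up along its axis. A loose plain ring lying flat, bore 42 mm, outside 60 mm, height 22 mm, wall 9 mm, about 90 g: the go gauge's plug does not pass. It can be gripped across its outside (60 mm) or by its wall.
- reject_tray: The blue plastic reject tray, an open square box fixed to the bench, empty, 140 x 140 mm outside and 25 mm high, walls and floor 4 mm thick (its inside floor is 4 mm above the bench). Origin at the centre of its underside, on the bench; x and y along its sides, z up.
Things that resemble listed ones, but are neither listed nor needed, are in the scene too. Leave any turquoise look-alike of the part that bears go_gauge_handle alone. Leave any black look-alike of the part that bears wide_bangle_mid alone.

How it is judged:
By the outcome, as a careful person would: the job done as asked, in the order asked, and still so for the second after the job is handed in, with the robot touching nothing.
It also fails if it takes over 64 s, if anything falls off the work surface, if the arm or the gripper's body presses on something with over 40 N, if the wrist force passes 120 N, or if a joint passes its speed limit or range.

## Working session

There is one attempt and no reset: what is moved stays moved. The work goes in short steps, Python scripts to look and compute and a tool call to move; the robot and the scene stay as the last step left them, time stands still between calls to the robot, and variables do not carry over. Pictures are saved under pics/ and viewed, about 8 in all and at most 12, crops included, and the job is handed in when it is done.

Besides the shell and the picture viewer there is one more tool, called as name(argument=value, ...) on one line, values as JSON. apply_moves: Moves the arm, as the interface text tells. Its arguments: {"type":"object","properties":{"targets":{"type":"array","items":{"type":"array","items":{"type":"array","items":{"type":"number"}}}}},"required":["targets"]}

```bash
mkdir -p pics; ls; python3 - <<'E'
from rig import r
import cv2,numpy as np
o=r.observe();print(o['time_s'],o['tool_pos'],np.round(o['ee_rot'],3),o['width'])
a=r.read_camera('top');cv2.imwrite('pics/top1.png',a)
b=r.read_camera('scene');cv2.imwrite('pics/scene1.png',b)
for c in('top','scene','wrist'):
  p=r.camera_params(c);print(c,np.round(p['K'],1).tolist(),np.round(p['origin'],3),np.round(p['rotation'],3).tolist())
E
```

```text
pics
0.0 [ 0.15167475 -0.63151854  0.23022664] [[-0.001  0.234 -0.972]
 [ 0.002 -0.972 -0.234]
 [-1.    -0.002  0.   ]] 0.08594377385083783
top [[571.1, 0.0, 321.5], [0.0, 571.1, 241.5], [0.0, 0.0, 1.0]] [0.281 0.01  1.137] [[0.018, -0.978, 0.208], [-1.0, -0.018, 0.003], [0.001, -0.208, -0.978]]
scene [[438.8, 0.0, 315.9], [0.0, 438.8, 238.8], [0.0, 0.0, 1.0]] [ 0.882 -0.052  0.603] [[0.138, 0.807, -0.575], [0.99, -0.105, 0.092], [0.014, -0.582, -0.813]]
wrist [[421.1, 0.0, 313.7], [0.0, 421.1, 232.6], [0.0, 0.0, 1.0]] [ 0.231 -0.612  0.373] [[0.234, -0.922, -0.308], [-0.972, -0.223, -0.071], [-0.003, 0.317, -0.949]]
```

View pics/top1.png

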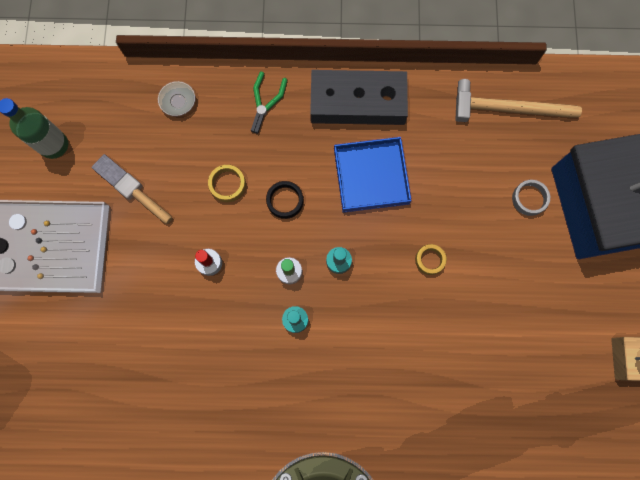

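View pics/scene1.png

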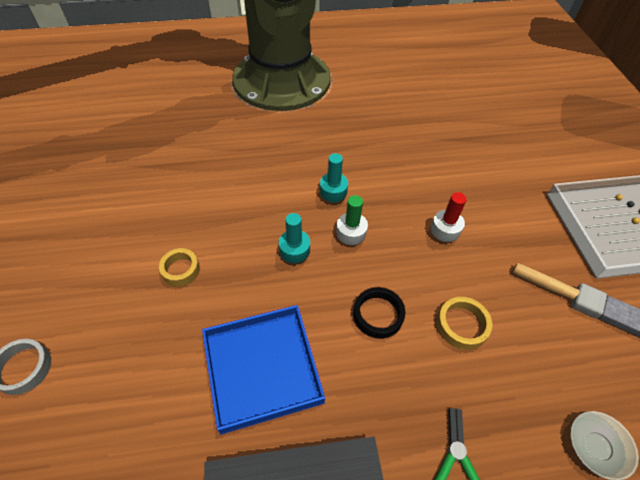

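Top view candidates. Gauges: green handle (288,270) is the target; red (207,262) and turquoise (340,260), (295,320) are not. Rings: brass wide (226,183) and brass tight (431,259) are the targets; black (285,200) and steel (532,198) are not. The tray is at (373,176). The scene view agrees: green (352,220), wide (465,322), tight (180,267), tray (263,368).

```bash
cat > h.py <<'E'
import cv2,numpy as np
from scipy.optimize import least_squares
from rig import r
def proj(p,X):
    c=(np.atleast_2d(X)-p['origin'])@np.array(p['rotation']); u=c@np.array(p['K']).T; return u[:,:2]/u[:,2:]
def cyl(x,y,rad,z0,z1):
    t=np.linspace(0,2*np.pi,48); return np.array([[x+rad*np.cos(a),y+rad*np.sin(a),z] for z in(z0,z1) for a in t])
def stat(pts):
    h=cv2.convexHull(np.float32(pts).reshape(-1,1,2)); m=cv2.moments(h); return np.array([m['m10']/m['m00'],m['m01']/m['m00']]),m['m00']
HSV={'brass':((19,90,60),(34,255,255)),'green':((45,110,40),(75,255,255)),'blue':((105,120,60),(125,255,255))}
def hull(img,col,near,rad=60):
    m=cv2.inRange(cv2.cvtColor(img,cv2.COLOR_BGR2HSV),*HSV[col]); m=cv2.morphologyEx(m,cv2.MORPH_OPEN,np.ones((2,2)))
    n,l,s,c=cv2.connectedComponentsWithStats(m)
    ok=[i for i in range(1,n) if s[i,4]>25 and np.hypot(*(c[i]-near))<rad]
    i=max(ok,key=lambda i:s[i,4]); y,x=np.nonzero(l==i); return np.c_[x,y]
def fit(views,rad,z0,z1,x0):
    "views: [(params, hull points)]"
    f=lambda v:np.concatenate([stat(proj(p,cyl(*v,rad,z0,z1)))[0]-stat(h)[0] for p,h in views])
    s=least_squares(f,x0); return s.x,np.round(s.fun,1),[(round(stat(h)[1]),round(stat(proj(p,cyl(*s.x,rad,z0,z1)))[1])) for p,h in views]
E
python3 - <<'E'
from h import *
im={'top':cv2.imread('pics/top1.png'),'scene':cv2.imread('pics/scene1.png')}
P={c:r.camera_params(c) for c in im}
for n,col,t,s,a in [('green','green',(288,268),(354,212),(.012,.04,.095)),('wide','brass',(226,183),(465,322),(.038,0,.022)),('tight','brass',(431,259),(180,267),(.03,0,.022)),('tray','blue',(373,176),(263,368),None)]:
    H={'top':hull(im['top'],col,t),'scene':hull(im['scene'],col,s)}
    if a:
        for vs in (['top'],['scene'],['top','scene']): print(n,vs,fit([(P[c],H[c]) for c in vs],*a,[.5,0]))
    else:
        f=lambda v:np.concatenate([stat(proj(P[c],[[v[0]+q*.07*np.cos(v[2])-w*.07*np.sin(v[2]),v[1]+q*.07*np.sin(v[2])+w*.07*np.cos(v[2]),z] for q in(-1,1) for w in(-1,1) for z in(0,.025)]))[0]-stat(H[c])[0] for c in H])
        b=least_squares(f,[.6,-.1,.05]);print(n,b.x,b.fun)
        for c in H:
            print(cv2.minAreaRect(H[c].astype(np.float32)))
            q=cv2.approxPolyDP(cv2.convexHull(H[c].astype(np.int32)),8,True)[:,0]
            p=P[c];d=(np.c_[q,np.ones(len(q))]@np.linalg.inv(p['K']).T)@np.array(p['rotation']).T
            print(np.round(p['origin']+d*((.025-p['origin'][2])/d[:,2:]),3).tolist())
E
```

```text
green ['top'] (array([0.4588958 , 0.07564418]), array([ 0., -0.]), [(90, 188)])
green ['scene'] (array([0.45978131, 0.07577557]), array([ 0., -0.]), [(399, 484)])
green ['top', 'scene'] (array([0.45935532, 0.07571722]), array([-0. , -0.2, -0.1, -0.2]), [(90, 188), (399, 484)])
wide ['top'] (array([0.63805112, 0.20936324]), array([-0., -0.]), [(1040, 1158)])
wide ['scene'] (array([0.64148288, 0.21007737]), array([0., 0.]), [(2164, 2370)])
wide ['top', 'scene'] (array([0.64044696, 0.20987311]), array([-0.2, -1.1, -0.4, -0.6]), [(1040, 1157), (2164, 2364)])
tight ['top'] (array([ 0.48599279, -0.20745428]), array([-0.,  0.]), [(674, 779)])
tight ['scene'] (array([ 0.49077692, -0.20561631]), array([-0., -0.]), [(1150, 1293)])
tight ['top', 'scene'] (array([ 0.48838127, -0.20660564]), array([-0.5, -1.2, -0.6, -1.2]), [(674, 778), (1150, 1288)])
tray [ 0.66517784 -0.08846401  0.06677748] [-0.54723148 -1.28008921 -0.47748915 -0.93374237]
((373.2830810546875, 174.84515380859375), (67.47586822509766, 69.82090759277344), 83.11827850341797)
[[0.602, -0.166, 0.025], [0.579, -0.033, 0.025], [0.719, -0.013, 0.025], [0.739, -0.147, 0.025]]
((258.2838134765625, 368.69775390625), (105.79340362548828, 112.03323364257812), 73.52311706542969)
[[0.731, -0.013, 0.025], [0.749, -0.143, 0.025], [0.609, -0.165, 0.025], [0.591, -0.03, 0.025]]
```

apply_moves(targets=[[[0,0,0,-1,0,0,0.7],[0,0,0,-1,0,0,0.7],[0,0,0,-1,0,0,0.7],[0,0,0,-1,0,0,0.7],[0,0,0,-1,0,0,0.7]]])

```text
time_s: 0.6
tool_pos: [0.1517, -0.6317, 0.2306]
ee_rot: [[-0.0, 0.807, -0.59], [0.001, -0.59, -0.807], [-1.0, -0.001, -0.001]]
wrist_force: [0.8, 0.0, 1.2]
width: 0.0602
```

apply_moves(targets=[[[0,0.44,-1,0,0,0,0.7],[0,0.44,-1,0,0,0,0.7],[0,0.44,-1,0,0,0,0.7],[0,0.44,-1,0,0,0,0.7],[0,0.44,-1,0,0,0,0.7]]])

```text
time_s: 1.1
tool_pos: [0.295, -0.5497, 0.2308]
ee_rot: [[-0.0, 0.804, -0.595], [0.001, -0.595, -0.804], [-1.0, -0.001, -0.0]]
wrist_force: [1.3, 0.1, -0.5]
width: 0.0597
```

apply_moves(targets=[[[0,0.44,-1,0,0,0,0.7],[0,0.44,-1,0,0,0,0.7],[0,0.44,-1,0,0,0,0.7],[0,0.44,-1,0,0,0,0.7],[0,0.44,-1,0,0,0,0.7]]])

```text
time_s: 1.6
tool_pos: [0.4372, -0.4684, 0.2308]
ee_rot: [[-0.001, 0.804, -0.595], [0.0, -0.595, -0.804], [-1.0, -0.001, 0.0]]
wrist_force: [-0.2, 0.4, 0.0]
width: 0.0595
```

apply_moves(targets=[[[0,-0.68,-0.985,0,0,0,0.7],[0,-0.68,-0.985,0,0,0,0.7],[0,-0.68,-0.985,0,0,0,0.7],[0,-0.68,-0.985,0,0,0,0.7],[0,-0.68,-0.985,0,0,0,0.7]]])

```text
time_s: 2.1
tool_pos: [0.4419, -0.2883, 0.2308]
ee_rot: [[-0.001, 0.804, -0.595], [0.0, -0.595, -0.804], [-1.0, -0.001, 0.0]]
wrist_force: [0.6, -0.3, 0.2]
width: 0.0599
```

apply_moves(targets=[[[0,-0.68,-0.985,0,0,0,0.7],[0,-0.68,-0.985,0,0,0,0.7],[0,-0.68,-0.985,0,0,0,0.7],[0,-0.68,-0.985,0,0,0,0.7],[0,-0.68,-0.985,0,0,0,0.7]]])

```text
time_s: 2.6
tool_pos: [0.4476, -0.1089, 0.231]
ee_rot: [[-0.001, 0.804, -0.595], [-0.0, -0.595, -0.804], [-1.0, -0.0, 0.0]]
wrist_force: [0.6, 0.5, -0.3]
width: 0.0598
```

apply_moves(targets=[[[0,-0.68,-0.985,0,0,0,0.7],[0,-0.68,-0.985,0,0,0,0.7],[0,-0.68,-0.985,0,0,0,0.7],[0,-0.68,-0.985,0,0,0,0.7],[0,-0.68,-0.985,0,0,0,0.7]]])

```text
time_s: 3.1
tool_pos: [0.4535, 0.0703, 0.2311]
ee_rot: [[-0.0, 0.804, -0.595], [-0.001, -0.595, -0.804], [-1.0, 0.0, 0.001]]
wrist_force: [1.1, 0.4, 1.0]
width: 0.0597
```

```bash
python3 - <<'E'
from h import *
o=r.observe();p=r.camera_params('wrist');a=r.read_camera('wrist');cv2.imwrite('pics/w1.png',a)
print(o['time_s'],o['tool_pos'],o['joints'])
c=proj(p,[[.459,.0757,.068]])[0];print(c)
h=hull(a,'green',c,90);print(fit([(p,h)],.012,.04,.095,[.46,.076]), h.min(0),h.max(0))
E
```

```text
3.1 [0.45347862 0.0703395  0.23108332] [ 0.63654177 -0.08367835 -0.79589017  1.87652955 -0.06096233  1.32433324
 -0.77969189]
[316.47210001 197.3316356 ]
(array([0.45707466, 0.07456192]), array([-0.,  0.]), [(1210, 1385)]) [299 179] [332 224]
```

View pics/w1.png

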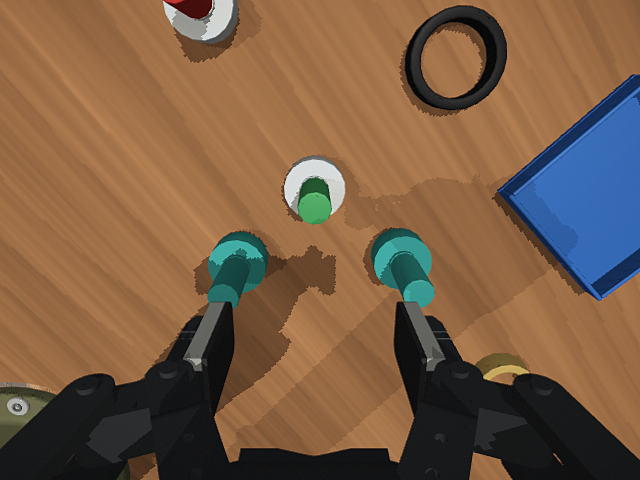

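The green gauge stands at (315,195) between the two turquoise look-alikes at (237,260) and (402,260). Its white plug and green handle match the description, and the fit agrees with the top view to within 2 mm. Descending now.

apply_moves(targets=[[[0,0.03,-0.22,0,0,0,0.7],[1,0,0,0,0,0,0.7],[1,0,0,0,0,0,0.7],[1,0,0,0,0,0,0.7],[0,0,0,0,0,0,0.7]]])

```text
time_s: 3.65
tool_pos: [0.4555, 0.0722, 0.1376]
ee_rot: [[-0.008, 0.803, -0.596], [0.0, -0.596, -0.803], [-1.0, -0.007, 0.005]]
wrist_force: [-1.8, -0.5, -0.3]
width: 0.0598
```

```bash
python3 - <<'E'
from h import *
o=r.observe();p=r.camera_params('wrist');a=r.read_camera('wrist');cv2.imwrite('pics/w2.png',a)
print(o['time_s'],o['tool_pos'])
c=proj(p,[[.458,.075,.068]])[0];print(c)
h=hull(a,'green',c,150);print(fit([(p,h)],.012,.04,.095,[.46,.076]), h.min(0),h.max(0))
E
```

```text
3.65 [0.45553678 0.07218739 0.1375535 ]
[316.37123075 245.06641685]
(array([0.45706817, 0.07469713]), array([-0.,  0.]), [(2838, 3157)]) [291 213] [339 287]
```

View pics/w2.png

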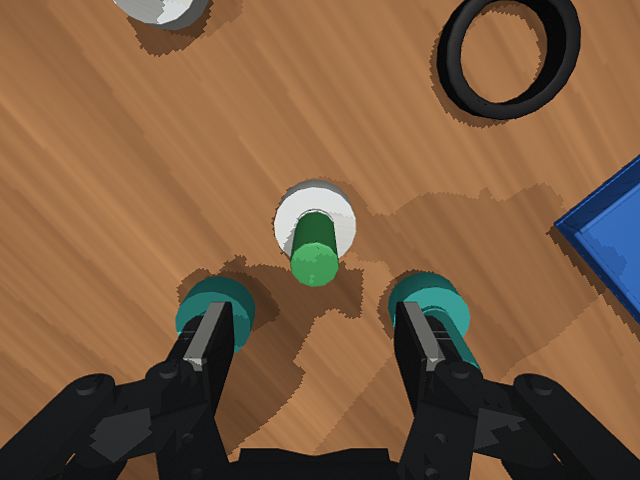

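The green handle (315,265) sits centred between the fingers, and the turquoise gauges are about 50 mm off the jaw plane.

apply_moves(targets=[[[0,0,-0.08,0,0,0,0.7],[1,0,0,0,0,0,0.7],[1,0,0,0,0,0,0.7],[0.9,0,0,0,0,0,0.7],[0,0,0,0,0,0,0.7]]])

```text
time_s: 4.2
tool_pos: [0.4588, 0.0753, 0.053]
ee_rot: [[-0.004, 0.804, -0.595], [0.0, -0.595, -0.804], [-1.0, -0.003, 0.002]]
wrist_force: [-0.2, -0.6, -0.7]
width: 0.0596
```

apply_moves(targets=[[[0,0,0,0,0,0,0],[0,0,0,0,0,0,0],[0,0,0,0,0,0,0],[0,0,0,0,0,0,0],[0,0,0,0,0,0,0]]])

```text
time_s: 4.7
tool_pos: [0.4617, 0.0759, 0.0564]
ee_rot: [[0.004, 0.804, -0.595], [-0.001, -0.595, -0.804], [-1.0, 0.003, -0.002]]
wrist_force: [-1.0, -0.4, 7.6]
width: 0.0225
```

apply_moves(targets=[[[0,0,0,0,0,0,0],[0,0,0,0,0,0,0],[0,0,0,0,0,0,0],[0,0,0,0,0,0,0],[0,0,0,0,0,0,0]]])

```text
time_s: 5.2
tool_pos: [0.4617, 0.0759, 0.0564]
ee_rot: [[0.003, 0.804, -0.595], [-0.001, -0.595, -0.804], [-1.0, 0.003, -0.002]]
wrist_force: [-0.8, 1.2, 6.8]
width: 0.0226
```

apply_moves(targets=[[[-0.3,0,0,0,0,0,0],[-0.7,0,0,0,0,0,0],[-1,0,0,0,0,0,0],[-1,0,0,0,0,0,0],[-1,0,0,0,0,0,0]]])

```text
time_s: 5.7
tool_pos: [0.4596, 0.0758, 0.176]
ee_rot: [[0.0, 0.804, -0.594], [-0.001, -0.594, -0.804], [-1.0, 0.001, 0.0]]
wrist_force: [-0.4, -0.3, -2.1]
width: 0.0226
```

```bash
python3 - <<'E'
from h import *
o=r.observe();print(o['time_s'],o['tool_pos'],np.round(o['ee_rot'],3).tolist(),o['wrist_force'],o['width'])
p=r.camera_params('scene');a=r.read_camera('scene')
w=r.read_camera('wrist');P=r.camera_params('wrist')
c=proj(p,[np.add(o['tool_pos'],[0,0,0.0])])[0].astype(int);print(c,proj(P,[o['tool_pos']]))
s=a[max(c[1]-110,0):c[1]+110,max(c[0]-110,0):c[0]+110]
cv2.imwrite('pics/g1.png',np.hstack([cv2.resize(s,(440,440)),cv2.resize(w,(360,440))]))
E
```

```text
5.7 [0.45961957 0.0757892  0.17601416] [[0.0, 0.804, -0.594], [-0.001, -0.594, -0.804], [-1.0, 0.001, 0.0]] [-0.3737582  -0.26107806 -2.13202684] 0.02260566991478484
[361 161] [[309.19790091 318.85338146]]
```

View pics/g1.png

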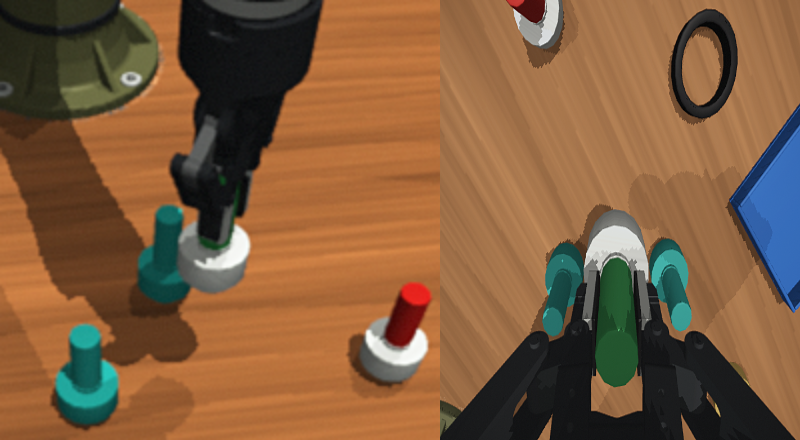

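The gauge is held upright (scene crop, plug at (215,255)), and the added wrist load of 2.1 N matches 220 g. I'll move halfway and measure the wide bangle from the wrist.

apply_moves(targets=[[[0,0.27,-0.9,0,0,0,0],[0,0.27,-0.9,0,0,0,0],[0,0.27,-0.9,0,0,0,0],[0,0.27,-0.9,0,0,0,0],[0,0,0,0,0,0,0]]])

```text
time_s: 6.3
tool_pos: [0.5514, 0.1459, 0.1732]
ee_rot: [[-0.001, 0.806, -0.593], [0.004, -0.593, -0.806], [-1.0, -0.003, -0.002]]
wrist_force: [-0.8, -0.0, -2.1]
width: 0.0229
```

```bash
python3 - <<'E'
from h import *
o=r.observe();P=r.camera_params('wrist');w=r.read_camera('wrist');cv2.imwrite('pics/w3.png',w)
print(o['time_s'],o['tool_pos'])
c=proj(P,[[.64,.21,.011]])[0];print(c)
h=hull(w,'brass',c,120);print(fit([(P,h)],.038,0,.022,[.64,.21]),h.min(0),h.max(0))
E
```

```text
6.3 [0.55137941 0.14586078 0.17315911]
[365.52548483  57.92106803]
(array([0.63842298, 0.20861737]), array([-0.,  0.]), [(11121, 11677)]) [309   0] [424 118]
```

View pics/w3.png

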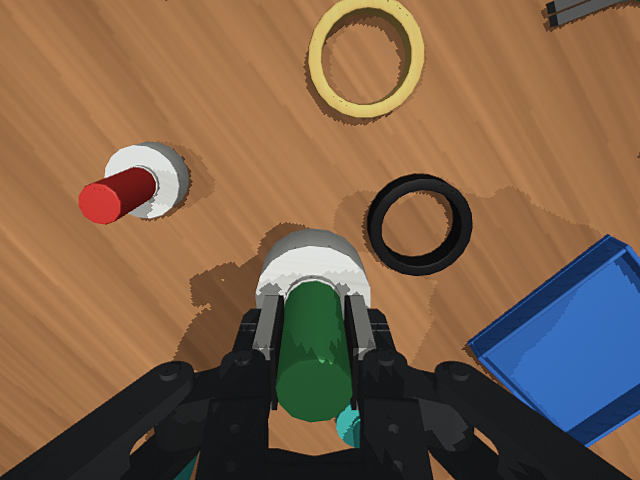

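```bash
python3 - <<'E'
from h import *
o=r.observe();P=r.camera_params('wrist');R=np.array(o['ee_rot']);T=np.array(o['tool_pos'])
for tz in(-.004,0,.004):
  for h0 in(.050,.0564):
    f=lambda rad,h:proj(P,T+(np.c_[-(h-h0)*np.ones(72),rad*np.cos(np.linspace(0,6.28,72)),tz+rad*np.sin(np.linspace(0,6.28,72))])@R.T)
    cap=f(.012,.095);pl=np.vstack([f(.025,.012),f(.025,.036)]);tp=f(.025,.036)
    print(tz,h0,'cap',cap.min(0).round(),cap.max(0).round(),'plug',pl.min(0).round(),pl.max(0).round(),'top',tp.min(0).round())
w=cv2.imread('pics/w3.png');hs=cv2.cvtColor(w,cv2.COLOR_BGR2HSV)
g=cv2.inRange(hs,*HSV['green'])[200:];y,x=np.nonzero(g);print('green',x.min(),x.max(),y.min()+200,y.max()+200)
wh=((hs[...,1]<40)&(hs[...,2]>90));wh[:220]=0;wh[310:]=0;wh[:,:240]=0;wh[:,390:]=0;y,x=np.nonzero(wh);print('plug',x.min(),x.max(),y.min())
print('top face first bright',[(yy,int(w[yy,313].max())) for yy in range(222,262,4)])
E
```

```text
-0.004 0.05 cap [272. 349.] [359. 421.] plug [254. 217.] [376. 344.] top [254. 234.]
-0.004 0.0564 cap [274. 336.] [356. 406.] plug [256. 213.] [374. 336.] top [256. 229.]
0 0.05 cap [273. 362.] [358. 433.] plug [255. 225.] [375. 352.] top [255. 244.]
0 0.0564 cap [275. 349.] [356. 416.] plug [257. 221.] [373. 344.] top [257. 238.]
0.004 0.05 cap [273. 375.] [358. 443.] plug [255. 234.] [375. 360.] top [255. 253.]
0.004 0.0564 cap [275. 360.] [355. 427.] plug [257. 229.] [373. 351.] top [257. 247.]
green 275 352 281 421
plug 255 369 228
top face first bright [(222, 178), (226, 178), (230, 95), (234, 109), (238, 121), (242, 127), (246, 210), (250, 226), (254, 226), (258, 226)]
```

apply_moves(targets=[[[0,0.28,-0.88,0,0,0,0],[0,0.28,-0.88,0,0,0,0],[0,0.28,-0.88,0,0,0,0],[0,0.26,-0.89,0,0,0,0],[0,0,0,0,0,0,0]]])

```text
time_s: 6.85
tool_pos: [0.6403, 0.2103, 0.1732]
ee_rot: [[-0.001, 0.805, -0.594], [0.002, -0.594, -0.805], [-1.0, -0.002, -0.001]]
wrist_force: [-1.0, 0.5, -2.2]
width: 0.0226
```

apply_moves(targets=[[[0.7,0,0,0,0,0,0],[0.7,0,0,0,0,0,0],[0.7,0,0,0,0,0,0],[0,0,0,0,0,0,0],[0,0,0,0,0,0,0]]])

```text
time_s: 7.35
tool_pos: [0.6391, 0.2076, 0.1114]
ee_rot: [[-0.001, 0.804, -0.595], [-0.001, -0.595, -0.804], [-1.0, -0.0, 0.001]]
wrist_force: [-0.2, -1.2, -1.7]
width: 0.0227
```

```bash
python3 - <<'E'
from h import *
o=r.observe();P=r.camera_params('wrist');w=r.read_camera('wrist')
S=r.camera_params('scene');a=r.read_camera('scene')
T=np.array(o['tool_pos']);print(o['time_s'],T,np.round(o['ee_rot'],3).tolist(),o['wrist_force'])
G=T+.003*np.array(o['ee_rot'])[:,2];print('gauge axis',G[:2])
# expected outlines: bangle top rim (yellow->magenta) and plug (cyan)
for im,p in((w,P),(a,S)):
  for c in(cyl(.639,.209,.029,.022,.022),cyl(.639,.209,.038,.022,.022)): cv2.polylines(im,[proj(p,c).astype(np.int32)],1,(255,0,255),1)
  for q in(cyl(G[0],G[1],.016,T[2]-.0564,T[2]-.0564),cyl(G[0],G[1],.025,T[2]-.0444,T[2]-.0444)): cv2.polylines(im,[proj(p,q).astype(np.int32)],1,(255,255,0),1)
c=proj(S,[[.639,.209,.05]])[0].astype(int)
cv2.imwrite('pics/i1.png',np.hstack([cv2.resize(a[c[1]-80:c[1]+80,c[0]-80:c[0]+80],(400,400)),cv2.resize(w[100:420,150:470],(400,400))]))
E
```

```text
7.35 [0.63907914 0.20764362 0.11142161] [[-0.001, 0.804, -0.595], [-0.001, -0.595, -0.804], [-1.0, -0.0, 0.001]] [-0.16594177 -1.215939   -1.70751679]
gauge axis [0.63729389 0.20523263]
```

View pics/i1.png

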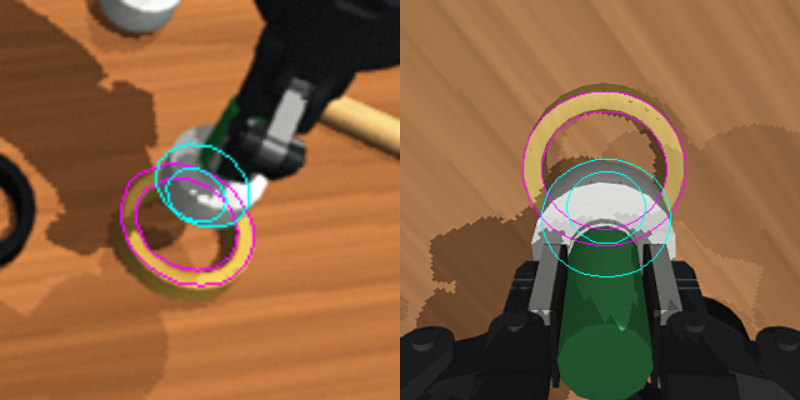

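apply_moves(targets=[[[0,-0.03,-0.14,0,0,0,0],[0.5,0,0,0,0,0,0],[0.4,0,0,0,0,0,0],[0,0,0,0,0,0,0],[0,0,0,0,0,0,0]]])

```text
time_s: 7.95
tool_pos: [0.641, 0.2124, 0.0831]
ee_rot: [[-0.002, 0.804, -0.595], [-0.001, -0.595, -0.804], [-1.0, -0.001, 0.002]]
wrist_force: [0.5, -0.2, -1.7]
width: 0.0222
```

```bash
python3 - <<'E'
from h import *
o=r.observe();P=r.camera_params('wrist');w=r.read_camera('wrist')
S=r.camera_params('scene');a=r.read_camera('scene')
T=np.array(o['tool_pos']);print(o['time_s'],T,np.round(o['ee_rot'],3).tolist(),o['wrist_force'])
G=T+.003*np.array(o['ee_rot'])[:,2];print('gauge axis',G[:2])
c=proj(S,[[.639,.209,.04]])[0].astype(int)
A=cv2.resize(a[c[1]-80:c[1]+80,c[0]-80:c[0]+80],(400,400),interpolation=cv2.INTER_CUBIC)
dr=lambda p:np.round((p-(c-80))*2.5).astype(np.int32)
for q,k in((cyl(.639,.209,.029,.022,.022),(255,0,255)),(cyl(.639,.209,.038,.022,.022),(255,0,255)),(cyl(*G[:2],.025,T[2]-.0444,T[2]-.0444),(255,255,0)),(cyl(*G[:2],.025,T[2]-.0204,T[2]-.0204),(0,255,0))):
  cv2.polylines(A,[dr(proj(S,q))],1,k,1)
cv2.imwrite('pics/i2.png',np.hstack([A,cv2.resize(w[100:420,150:470],(400,400))]))
E
```

```text
7.95 [0.64095859 0.21239349 0.08313312] [[-0.002, 0.804, -0.595], [-0.001, -0.595, -0.804], [-1.0, -0.001, 0.002]] [ 0.52524548 -0.22134006 -1.72956725]
gauge axis [0.63917478 0.20998143]
```

View pics/i2.png

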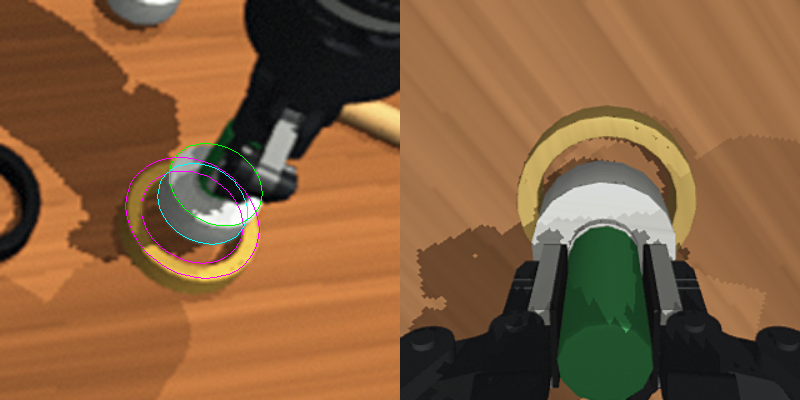

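In the scene crop the plug outlines match the model, and the plug sits over the bore with the ring centred within about 3 mm. Lowering it.

apply_moves(targets=[[[0.25,0,-0.03,0,0,0,0],[0.25,0,0,0,0,0,0],[0.2,0,0,0,0,0,0],[0,0,0,0,0,0,0],[0,0,0,0,0,0,0]]])

```text
time_s: 8.55
tool_pos: [0.6419, 0.2133, 0.0629]
ee_rot: [[-0.001, 0.804, -0.595], [-0.0, -0.595, -0.804], [-1.0, -0.0, 0.0]]
wrist_force: [0.2, 0.8, -2.3]
width: 0.0229
```

apply_moves(targets=[[[0.1,0,0,0,0,0,0],[0.1,0,0,0,0,0,0],[0.05,0,0,0,0,0,0],[0,0,0,0,0,0,0],[0,0,0,0,0,0,0]]])

```text
time_s: 9.05
tool_pos: [0.6423, 0.2135, 0.0565]
ee_rot: [[0.001, 0.804, -0.595], [-0.0, -0.595, -0.804], [-1.0, 0.001, -0.0]]
wrist_force: [-1.3, -0.8, 3.9]
width: 0.0226
```

Foot on the bench: z is back to its pick-up value and the force went up. Releasing and rising.

apply_moves(targets=[[[0,0,0,0,0,0,0.6],[0,0,0,0,0,0,0.6],[0,0,0,0,0,0,0.6],[0,0,0,0,0,0,0.6],[0,0,0,0,0,0,0.6]]])

```text
time_s: 9.55
tool_pos: [0.6421, 0.2134, 0.0556]
ee_rot: [[-0.0, 0.804, -0.595], [-0.0, -0.595, -0.804], [-1.0, -0.0, 0.0]]
wrist_force: [0.6, -0.4, -0.5]
width: 0.0511
```

apply_moves(targets=[[[-0.3,0,0,0,0,0,0.6],[-0.8,0,0,0,0,0,0.6],[-1,0,0,0,0,0,0.6],[-1,0,0,0,0,0,0.6],[-1,0,0,0,0,0,0.6]]])

```text
time_s: 10.05
tool_pos: [0.6421, 0.2135, 0.1807]
ee_rot: [[0.001, 0.804, -0.595], [0.0, -0.595, -0.804], [-1.0, 0.0, -0.001]]
wrist_force: [-0.0, -0.5, 0.4]
width: 0.051
```

```bash
python3 - <<'E'
from h import *
o=r.observe();P=r.camera_params('wrist');w=r.read_camera('wrist')
S=r.camera_params('scene');a=r.read_camera('scene')
print(o['time_s'],o['tool_pos'],o['joints'],o['wrist_force'])
c=proj(P,[[.639,.209,.06]])[0];g=hull(w,'green',c,120)
print('handle',fit([(P,g)],.012,.04,.095,[.64,.21]))
print('ring',fit([(P,hull(w,'brass',c,120))],.038,0,.022,[.64,.21]))
gs=hull(a,'green',proj(S,[[.639,.209,.068]])[0],40);print('handle scene',fit([(S,gs)],.012,.04,.095,[.64,.21]))
cv2.imwrite('pics/i3.png',np.hstack([a[200:440,300:620],w[100:340,150:470]]))
E
```

```text
10.05 [0.64205072 0.21353963 0.18073991] [ 0.22283456  0.53040911 -0.82592462  1.42204684  0.39051069  1.35729742
 -1.2526909 ] [-0.02590545 -0.51606378  0.41098516]
handle (array([0.63955738, 0.21085448]), array([-0., -0.]), [(1857, 2108)])
ring (array([0.63932855, 0.20927822]), array([0., 0.]), [(7816, 8212)])
handle scene (array([0.64233484, 0.21147369]), array([-0., -0.]), [(528, 645)])
```

View pics/i3.png

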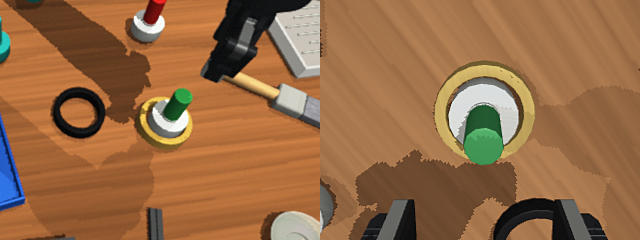

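The gauge stands upright in the wide ring: wrist crop, ring and plug concentric at (485,113). The handle and ring axes agree within 2 mm. Now the tight bangle.

apply_moves(targets=[[[0,0.28,0.954,0,0,0,0.9],[0,0.28,0.954,0,0,0,0.9],[0,0.28,0.954,0,0,0,0.9],[0,0.28,0.954,0,0,0,0.9],[0,0.28,0.954,0,0,0,0.9]]])

```text
time_s: 10.65
tool_pos: [0.5901, 0.0723, 0.1787]
ee_rot: [[-0.0, 0.804, -0.595], [-0.0, -0.595, -0.804], [-1.0, 0.0, 0.0]]
wrist_force: [0.3, 0.0, 0.1]
width: 0.0772
```

apply_moves(targets=[[[0,0.28,0.954,0,0,0,0.9],[0,0.28,0.954,0,0,0,0.9],[0,0.28,0.954,0,0,0,0.9],[0,0.28,0.954,0,0,0,0.9],[0,0.28,0.954,0,0,0,0.9]]])

```text
time_s: 11.15
tool_pos: [0.5387, -0.0677, 0.1788]
ee_rot: [[0.0, 0.804, -0.594], [-0.0, -0.594, -0.804], [-1.0, 0.0, 0.0]]
wrist_force: [0.2, -0.3, -0.4]
width: 0.0765
```

apply_moves(targets=[[[0,0.28,0.954,0,0,0,0.9],[0,0.28,0.954,0,0,0,0.9],[0,0.28,0.954,0,0,0,0.9],[0,0.28,0.954,0,0,0,0.9],[0,0.28,0.954,0,0,0,0.9]]])

```text
time_s: 11.65
tool_pos: [0.4875, -0.2076, 0.1789]
ee_rot: [[0.0, 0.804, -0.594], [-0.0, -0.594, -0.804], [-1.0, 0.0, 0.0]]
wrist_force: [-0.2, -0.7, -0.1]
width: 0.0771
```

```bash
python3 - <<'E'
from h import *
o=r.observe();P=r.camera_params('wrist');w=r.read_camera('wrist');cv2.imwrite('pics/w4.png',w)
print(o['time_s'],o['tool_pos'],np.round(o['ee_rot'],3).tolist(),o['width'])
c=proj(P,[[.488,-.2066,.011]])[0];print(c)
h=hull(w,'brass',c,120);v=fit([(P,h)],.03,0,.022,[.49,-.2]);print(v,h.min(0),h.max(0))
d=np.r_[v[0],o['tool_pos'][2]]-o['tool_pos'];print('tool d',d@np.array(o['ee_rot']))
E
```

```text
11.65 [ 0.48745902 -0.20760555  0.17893063] [[0.0, 0.804, -0.594], [-0.0, -0.594, -0.804], [-1.0, 0.0, 0.0]] 0.07711943742748224
[314.54894989 204.14608202]
(array([ 0.48762381, -0.20748042]), array([0., 0.]), [(5084, 5342)]) [275 165] [355 246]
tool d [-4.52546243e-08  5.81246918e-05 -1.98582789e-04]
```

View pics/w4.png

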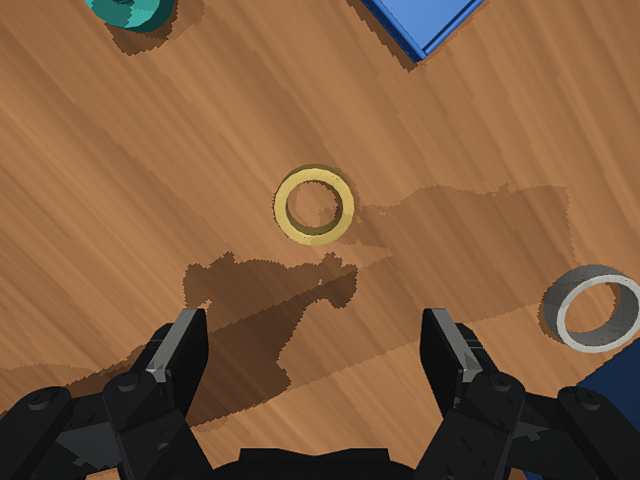

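The tight brass ring at (315,205) lies directly under the tool, with d < 1 mm, and the area matches a 60 mm ring.

apply_moves(targets=[[[1,0,0,0,0,0,0.9],[1,0,0,0,0,0,0.9],[1,0,0,0,0,0,0.9],[1,0,0,0,0,0,0.9],[0,0,0,0,0,0,0.9]]])

```text
time_s: 12.2
tool_pos: [0.4848, -0.2051, 0.0552]
ee_rot: [[-0.007, 0.804, -0.594], [0.004, -0.594, -0.804], [-1.0, -0.008, 0.001]]
wrist_force: [-0.8, -0.1, 0.1]
width: 0.0771
```

apply_moves(targets=[[[0.7,0,0,0,0,0,0.9],[0.5,0,0,0,0,0,0.9],[0.3,0,0,0,0,0,0.9],[0.2,0,0,0,0,0,0.9],[0,0,0,0,0,0,0.9]]])

```text
time_s: 12.7
tool_pos: [0.4879, -0.2066, 0.0076]
ee_rot: [[-0.001, 0.804, -0.595], [0.0, -0.595, -0.804], [-1.0, -0.001, 0.0]]
wrist_force: [-0.4, 0.1, -0.0]
width: 0.0766
```

apply_moves(targets=[[[0.15,0,0,0,0,0,0.9],[0.05,0,0,0,0,0,0.9],[0,0,0,0,0,0,0.9],[0,0,0,0,0,0,0],[0,0,0,0,0,0,0]]])

```text
time_s: 13.2
tool_pos: [0.4885, -0.2069, 0.0029]
ee_rot: [[0.0, 0.804, -0.595], [-0.001, -0.595, -0.804], [-1.0, 0.001, 0.001]]
wrist_force: [-1.9, 0.7, 5.8]
width: 0.0579
```

apply_moves(targets=[[[0,0,0,0,0,0,0],[0,0,0,0,0,0,0],[0,0,0,0,0,0,0],[0,0,0,0,0,0,0],[0,0,0,0,0,0,0]]])

```text
time_s: 13.7
tool_pos: [0.4885, -0.2069, 0.0029]
ee_rot: [[0.0, 0.804, -0.595], [-0.001, -0.595, -0.804], [-1.0, 0.001, 0.001]]
wrist_force: [-2.2, -0.2, 6.4]
width: 0.0581
```

apply_moves(targets=[[[-0.3,0,0,0,0,0,0],[-0.7,0,0,0,0,0,0],[-1,0,0,0,0,0,0],[-1,0,0,0,0,0,0],[0,0,0,0,0,0,0]]])

```text
time_s: 14.2
tool_pos: [0.4911, -0.2077, 0.0963]
ee_rot: [[0.007, 0.804, -0.595], [-0.004, -0.595, -0.804], [-1.0, 0.008, -0.001]]
wrist_force: [0.3, -0.7, -2.0]
width: 0.058
```

```bash
python3 - <<'E'
from h import *
o=r.observe();w=r.read_camera('wrist');a=r.read_camera('scene');S=r.camera_params('scene')
R=np.array(o['ee_rot']);print(o['time_s'],o['tool_pos'],np.round(R,3).tolist(),o['width'],o['wrist_force'])
print('to tray',(np.array([.665,-.089,0])-o['tool_pos'])@R)
c=proj(S,[o['tool_pos']])[0].astype(int);c=np.clip(c,[100,100],[540,380])
cv2.imwrite('pics/g2.png',np.hstack([cv2.resize(a[c[1]-100:c[1]+100,c[0]-100:c[0]+100],(400,400)),cv2.resize(w[160:480,160:480],(400,400))]))
E
```

```text
14.2 [ 0.49113619 -0.20767947  0.09627567] [[0.007, 0.804, -0.595], [-0.004, -0.595, -0.804], [-1.0, 0.008, -0.001]] 0.05803465686975248 [ 0.30649947 -0.73595781 -1.99872013]
to tray [ 0.09697803  0.06844285 -0.19872917]
```

View pics/g2.png

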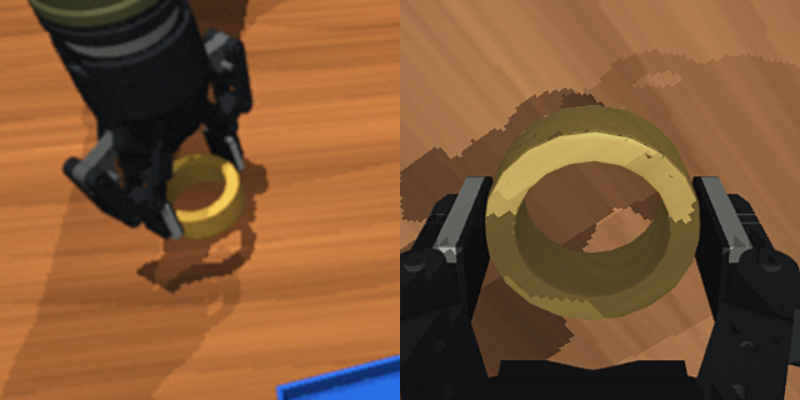

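The ring is held level between the pads, 58 mm measured. Carrying it to the tray.

apply_moves(targets=[[[0,0.33,-0.95,0,0,0,0],[0,0.33,-0.95,0,0,0,0],[0,0.33,-0.95,0,0,0,0],[0,0.33,-0.95,0,0,0,0],[0,0.33,-0.95,0,0,0,0]]])

```text
time_s: 14.8
tool_pos: [0.6122, -0.1208, 0.0897]
ee_rot: [[-0.003, 0.804, -0.595], [0.001, -0.595, -0.804], [-1.0, -0.003, 0.001]]
wrist_force: [0.1, -0.4, -0.1]
width: 0.0584
```

apply_moves(targets=[[[0,0.33,-0.95,0,0,0,0],[0,0.33,-0.95,0,0,0,0],[0,0,0,0,0,0,0],[0.5,0,0,0,0,0,0],[0,0,0,0,0,0,0]]])

```text
time_s: 15.3
tool_pos: [0.6592, -0.0887, 0.0726]
ee_rot: [[-0.007, 0.803, -0.595], [-0.0, -0.595, -0.803], [-1.0, -0.005, 0.004]]
wrist_force: [-1.5, 0.3, -1.7]
width: 0.0584
```

```bash
python3 - <<'E'
from h import *
o=r.observe();R=np.array(o['ee_rot']);P=r.camera_params('wrist');w=r.read_camera('wrist');a=r.read_camera('scene');S=r.camera_params('scene')
T=np.array(o['tool_pos']);print(o['time_s'],T,o['width'],o['wrist_force'])
c=proj(S,[[.665,-.089,.03]])[0].astype(int)
for im,p in((a,S),(w,P)):
  t=.15;q=[[.665+.07*(u*np.cos(t)-v*np.sin(t)),-.089+.07*(u*np.sin(t)+v*np.cos(t)),.025] for u,v in((1,1),(1,-1),(-1,-1),(-1,1))]
  cv2.polylines(im,[proj(p,q).astype(np.int32)],1,(0,0,255),1)
y0=max(c[1]-100,0);y0=min(y0,280)
cv2.imwrite('pics/t1.png',np.hstack([cv2.resize(a[y0:y0+200,c[0]-100:c[0]+100],(400,400)),cv2.resize(w,(400,400))]))
E
```

```text
15.3 [ 0.65916605 -0.08873843  0.07261623] 0.0583777321585472 [-1.48752715  0.26817366 -1.71998258]
```

View pics/t1.png

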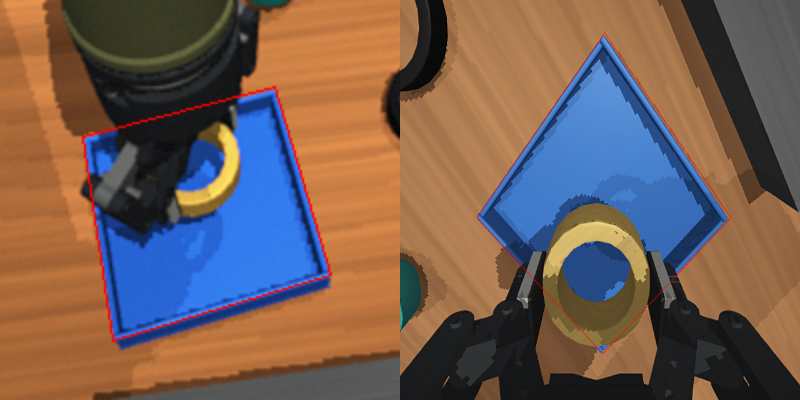

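The tray outline fits the picture on all sides, and the ring is over its middle (scene crop (205,170), still above the floor). Lowering.

apply_moves(targets=[[[0.6,0,-0.05,0,0,0,0],[0.6,0,0,0,0,0,0],[0.5,0,0,0,0,0,0],[0.3,0,0,0,0,0,0],[0,0,0,0,0,0,0]]])

```text
time_s: 15.9
tool_pos: [0.6617, -0.0862, 0.0143]
ee_rot: [[-0.004, 0.804, -0.595], [0.001, -0.595, -0.804], [-1.0, -0.003, 0.002]]
wrist_force: [0.3, -1.0, -0.9]
width: 0.0581
```

apply_moves(targets=[[[0,0,0,0,0,0,0],[0,0,0,0,0,0,0],[0,0,0,0,0,0,0],[0,0,0,0,0,0,0],[0,0,0,0,0,0,0]]])

```text
time_s: 16.4
tool_pos: [0.6636, -0.0864, 0.0172]
ee_rot: [[0.001, 0.804, -0.595], [-0.0, -0.595, -0.804], [-1.0, 0.001, -0.0]]
wrist_force: [0.4, 0.3, -1.1]
width: 0.0585
```

apply_moves(targets=[[[0.15,0,0,0,0,0,0],[0.1,0,0,0,0,0,0],[0.07,0,0,0,0,0,0],[0,0,0,0,0,0,0],[0,0,0,0,0,0,0]]])

```text
time_s: 16.9
tool_pos: [0.6633, -0.0863, 0.0071]
ee_rot: [[-0.0, 0.804, -0.595], [-0.0, -0.595, -0.804], [-1.0, -0.0, 0.0]]
wrist_force: [-0.8, -0.2, -0.7]
width: 0.0582
```

apply_moves(targets=[[[0,0,0,0,0,0,0.85],[0,0,0,0,0,0,0.85],[0,0,0,0,0,0,0.85],[0,0,0,0,0,0,0.85],[0,0,0,0,0,0,0.85]]])

```text
time_s: 17.4
tool_pos: [0.6634, -0.0863, 0.0073]
ee_rot: [[0.0, 0.804, -0.595], [-0.0, -0.595, -0.804], [-1.0, 0.0, -0.0]]
wrist_force: [-0.3, -0.4, -0.9]
width: 0.0724
```

apply_moves(targets=[[[-0.3,0,0,0,0,0,0.85],[-0.7,0,0,0,0,0,0.85],[-1,0,0,0,0,0,0.85],[-1,0,0,0,0,0,0.85],[-1,0,0,0,0,0,0.85]]])

```text
time_s: 17.9
tool_pos: [0.6634, -0.0862, 0.1291]
ee_rot: [[0.001, 0.804, -0.594], [-0.0, -0.594, -0.804], [-1.0, 0.0, -0.0]]
wrist_force: [0.3, 1.2, 1.1]
width: 0.0729
```

apply_moves(targets=[[[-1,0,0.8,0,0,0,0.85],[-0.5,0,0.8,0,0,0,0.85],[0,0,0.8,0,0,0,0.85],[0,0,0,0,0,0,0.85],[0,0,0,0,0,0,0.85]]])

```text
time_s: 18.4
tool_pos: [0.6205, -0.1445, 0.1728]
ee_rot: [[0.001, 0.803, -0.596], [-0.0, -0.596, -0.803], [-1.0, 0.001, -0.0]]
wrist_force: [-0.1, 0.6, -0.1]
width: 0.0726
```

```bash
python3 - <<'E'
from h import *
o=r.observe();P=r.camera_params('wrist');w=r.read_camera('wrist');a=r.read_camera('scene');S=r.camera_params('scene')
print(o['time_s'],o['tool_pos'],o['wrist_force'])
c=proj(P,[[.6635,-.0865,.015]])[0];v=fit([(P,hull(w,'brass',c,100))],.03,.004,.026,[.66,-.09]);print('ring in tray',v)
gs=hull(a,'green',proj(S,[[.64,.21,.068]])[0],40);print('handle scene',fit([(S,gs)],.012,.04,.095,[.64,.21]))
print('wide scene',fit([(S,hull(a,'brass',proj(S,[[.64,.21,.011]])[0],40))],.038,0,.022,[.64,.21]))
cv2.imwrite('pics/f1.png',np.hstack([cv2.resize(a,(480,360)),cv2.resize(w,(320,360))]))
E
```

```text
18.4 [ 0.620474   -0.14451346  0.17281466] [-0.13483185  0.63770043 -0.0578329 ]
ring in tray (array([ 0.66254696, -0.08688183]), array([ 0., -0.]), [(6416, 6749)])
handle scene (array([0.64197199, 0.21165456]), array([ 0., -0.]), [(536, 645)])
wide scene (array([0.64214303, 0.20908834]), array([ 0., -0.]), [(2136, 2374)])
```

```bash
python3 -c "
from rig import r
print(r.sign_off())"
```

```text
the job is handed in; nothing more can be done
None
```

The job is done and was handed in at about 18.5 s of the 64 s allowed. No verdict came back.

- **Gauge:** I lowered the green-handled go gauge through the wide brass bangle until its foot stood on the bench, then let go. The last scene-camera fit put its handle axis at (0.642, 0.212) and the bangle at (0.642, 0.209), so they agree within 3 mm, inside the 4 mm of radial play. A picture taken just after release showed it upright in the ring.
- **Tight bangle:** I gripped it across its outside and put it in the blue tray. The last wrist-camera fit put it at (0.663, -0.087), about 3 mm from the tray centre. Its visible size fits a ring lying flat, in the same proportion as when it lay on the bench.

**Checks:** The arm was clear of everything at hand-in. The largest wrist force reported at the end of a move was about 8 N.

**Not checked by eye:** The viewer refused the final picture because the 12-picture limit was reached, so the end state rests on the measurements above. No check failed. The camera estimates of the same object differed by up to 5 mm along x.

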